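# Roll two button tubes onto the shade card's line

## Robot

A 6-joint arm with a two-finger parallel gripper is mounted at the origin on the work surface. World frame = base frame: x ahead of the robot, y to its left, z up, the work surface at z = 0. Lengths are in mm, angles in rad, forces in N, time in s.
With the tool pointing down it reaches from about 300 to 775 mm from the base axis. Payload 14.6 kg.
Tool frame: the origin (TCP) lies midway between the tips of the shut fingers; the grasp point (between the pads) lies 19 mm behind it; z points along the fingers, y is the line along which they close (so a half turn about z gives the same grasp; the last joint's range is limited). The gripper opens to 94 mm and grips with 3 to 60 N. Pads are 16 mm wide; open, the fingers measure 119 mm over their backs; the gripper's body (75 mm by 177 mm) begins 78 mm behind the grasp point.
Start: joints at [1.046, 0.3, 1.521, -0, 1.321, -0.067], TCP at [243.083, 493.356, 205.446] pointing down, gripper open.
Joint ranges: [-3.03, 3.03], [-0.79, 2.21], [0.23, 2.52], [-1.04, 4.18], [0, 3.07], [-2.55, 2.55]. Speed limits (rad/s): [2.22, 2.22, 2.57, 3.14, 3.14, 3.14].

## Interface

Orientations are given as [roll, pitch, yaw] about the fixed x, y, z axes, in that order (R = Rz(yaw) Ry(pitch) Rx(roll)).
In Python, from cell import manip, camera gives the robot as it stands.
- The arm moves only by the tool move_arm, never from a script. Its arguments are lists of equal length, an entry for each row: "dp": the shift along the world's x, y, z in mm, a list of three; "rotation": the turn, a rotation vector about the world's x, y, z in rad, a list of three; "hand": the opening, from 0 (shut) to 1 (fully open). A call has 1 to 10 rows; each row shifts and turns the commanded pose from where the row before left it; what a row does not reach is not made up. A row lasts 1/8 s, in which the tool goes at most 62.5 mm and 10.7 degrees, less where a joint would pass 70% of its speed; a pose out of reach is approached as far as the arm can. A call with a gripper value outside its range is refused whole. The fingers move at their own pace and stop on an object; "newtons" is the grip in N (left out, the last holds). Time passes only in rows, so rows that do not move let the fingers close. It gives the time, the measured TCP pose, the force, the opening and the grip force at its end, in the units of the state.
- manip.read_state(): the state, without advancing time (a new reading comes with each control period).
- camera(name): name is "scene" or "top"; returns a dict with "image" (420x560x3 uint8, red, green, blue), "fx", "fy", "cx", "cy" (pixels), "R" (3x3) and "t" (3): a world point X has camera coordinates R X + t. Camera axes: x right, y down, z forward; pixel columns grow to the right and rows downward; lengths in mm; the calibration is good to about 2 mm. A picture is of the moment at which its call begins. There is no depth.
- manip.sign_off(): hands the job in; it is judged then, once.
The state is a dict: "clock": time; "joints": joint angles; "qd": joint speeds; "effort": joint torques, N m; "eef_pos": TCP position; "eef_rot": TCP orientation; "wrist_force": force on the tool from outside, world axes, zero at the start; "moment": the same for the moment, N m; "finger_gap": finger opening in mm; "finger_force": force on a finger pad.
Only numpy, scipy, OpenCV 4.12 (cv2) and the standard library are available. Lean on these libraries where they do the work, as an engineer would, in place of code of your own. Each camera call takes 0.05 s, during which the arm holds its last target. There are 200 camera calls.

## Task

Two button tubes are lying on the swatches of the shade card. Push the top of each one sideways with the fingertips to roll it onto the thick black line ruled across the card's bare strip, and leave both lying still along that line, centred on it, so that they can be compared with the swatches on either side. Do not pick the tubes up or slide them along without rolling, and leave the two standing tubes and everything else on the counter where they are.

Things in the scene. Friction and masses are not known exactly. Their poses are not given: they have to be found in the camera images.
- shade_card: Shade card: off-white board 330 x 440 mm, 3 mm thick, fixed flat on the counter. Origin under its centre at counter height, its top 3 mm above. The one thick black line, 6 mm wide, 400 mm long, runs along the card's own y axis through its centre (card x = 0) in a bare strip about 100 mm wide; swatch rows parallel to it fill both sides (+x, -x). All printed flat
- stout_tube: Stout button tube, kraft card, flush white lid, lying on the card: plain cylinder 44 mm in diameter, 90 mm long, about 85 g. Origin mid-axis, 25 mm above the counter; y along the axis towards the lid, z up at the start (x, z turn as it rolls). Starts 55 to 85 mm from the line, parallel to it within 0.07 rad. Rolls freely, but let go at a slow roll it stops within a few mm
- slim_tube: Slim button tube of the same make, lying on the card on the other side of the line: plain cylinder 34 mm in diameter, 110 mm long, about 65 g. Origin mid-axis, 20 mm above the counter; axes, start and rolling as for the stout tube
- standing_tube_a: Button tube standing upright on the card, 44 mm in diameter, 90 mm high, origin at the centre of its foot; leave alone
- standing_tube_b: Button tube standing upright on the card, 34 mm in diameter, 85 mm high, origin at the centre of its foot; leave alone
- water_bottle: Clear water bottle, 62 mm in diameter, 205 mm high, origin at the centre of its foot; leave alone
- tape_gun: Packing-tape gun lying flat: 96 mm tape roll in a steel frame with a red grip, about 150 x 200 mm, 56 mm high, origin under the centre of the tape roll; leave alone
- phone: Black phone lying flat, 150 x 72 x 8 mm, origin under its centre; leave alone
- order_pad: Paper order pad, 150 x 105 x 12 mm, origin under its centre; leave alone
- stapler: Desk stapler, 135 x 36 mm, 63 mm high, origin under its centre; leave alone

How it is judged:
By the outcome, as a careful person would: the job done as asked, in the order asked, and still so for the second after the job is handed in, with the robot touching nothing.
It also fails if it takes over 66 s, if anything falls off the work surface, if the arm or the gripper's body presses on something with over 40 N, if the wrist force passes 120 N, or if a joint passes its speed limit or range.

## Working session

There is one attempt and no reset: what is moved stays moved. The work goes in short steps, Python scripts to look and compute and a tool call to move; the robot and the scene stay as the last step left them, time stands still between calls to the robot, and variables do not carry over. Pictures are saved under pics/ and viewed, at most 10 in all, crops included, and the job is handed in when it is done.

Besides the shell and the picture viewer there is one more tool, called after "Emit:" by a JSON object that holds its "op" and its "data". move_arm: Moves the arm, as the interface text tells. Its arguments: {"type":"object","properties":{"dp":{"type":"array","items":{"type":"array","items":{"type":"number"}}},"rotation":{"type":"array","items":{"type":"array","items":{"type":"number"}}},"hand":{"type":"array","items":{"type":"number"}},"newtons":{"type":"number"}},"required":["dp","rotation","hand"]}

```bash
ls; mkdir -p pics
cat > h.py <<'E'
import numpy as np, cv2
from cell import manip, camera
def P(c,X):
    Y=np.atleast_2d(X)@np.array(c["R"]).T+np.array(c["t"]); return np.c_[c["fx"]*Y[:,0]/Y[:,2]+c["cx"],c["fy"]*Y[:,1]/Y[:,2]+c["cy"]]
def B(c,u,v,z):
    d=np.array(c["R"]).T@np.array([(u-c["cx"])/c["fx"],(v-c["cy"])/c["fy"],1]); o=-np.array(c["R"]).T@np.array(c["t"])
    return o+d*(z-o[2])/d[2]
E
python3 - <<'E'
from h import *
for n in("top","scene"):
    c=camera(n); cv2.imwrite(f"pics/{n}0.png",cv2.resize(c["image"][:,:,::-1],(800,600),interpolation=cv2.INTER_CUBIC))
    print(n,c["fx"],-np.array(c["R"]).T@np.array(c["t"]),np.round(c["R"],3).tolist())
print(manip.read_state())
E
```

```text
pics
top 501.39415467570063 [ 230.80438224    7.44473705 1504.24601561] [[-0.084, -0.996, 0.0], [-0.976, 0.083, -0.203], [0.202, -0.017, -0.979]]
scene 389.851036624007 [879.15548467 604.46923743 694.12411167] [[-0.864, 0.504, -0.013], [0.348, 0.577, -0.738], [-0.364, -0.642, -0.674]]
{'clock': 0.1, 'joints': array([ 1.04641745e+00,  3.00402872e-01,  1.52152129e+00, -2.70896679e-05,
        1.32070609e+00, -6.66037860e-02]), 'qd': array([-0.00215442, -0.00096596, -0.00194039, -0.00166452,  0.00072739,
       -0.00067486]), 'effort': array([ 1.63185832e-03, -5.32641685e+01, -3.53282905e+01,  7.10629835e-02,
        2.35595932e-02, -5.94152448e-05]), 'eef_pos': array([242.96529325, 493.15817064, 204.9490486 ]), 'eef_rot': array([-3.14055560e+00, -4.28754647e-05,  2.68382426e+00]), 'wrist_force': array([-0.0299171 , -0.86075952,  0.07593855]), 'moment': array([ 0.04171796, -0.04719726, -0.0021901 ]), 'finger_force': 0.0, 'finger_gap': 93.88222970263861}
```

View pics/top0.png

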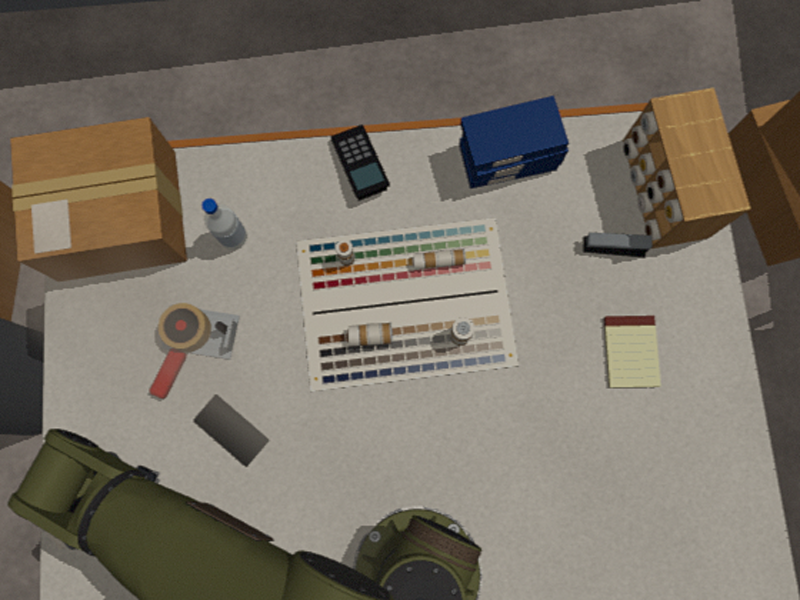

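View pics/scene0.png

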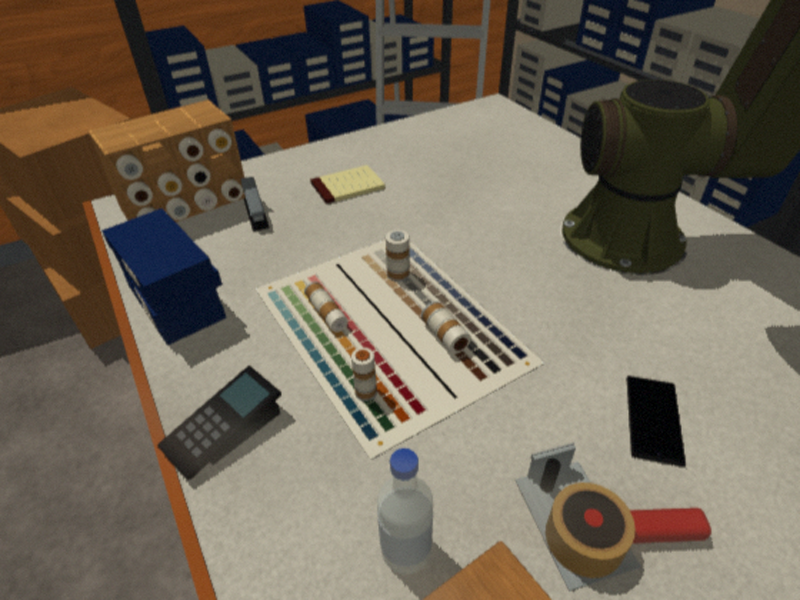

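The top view shows the line from about (314,313) to (497,292), the stout tube near (368,335), the slim tube near (438,260), and the standing tubes at (344,250) and (461,332). I'll zoom in on both views.

Run:
```python
from h import *
c=camera("top");i=c["image"][150:280,205:370,::-1]
cv2.imwrite("pics/t1.png",cv2.resize(i,None,fx=4.6,fy=4.6,interpolation=cv2.INTER_CUBIC))
s=camera("scene");i=s["image"][155:325,175:385,::-1]
cv2.imwrite("pics/s1.png",cv2.resize(i,None,fx=3.5,fy=3.5,interpolation=cv2.INTER_CUBIC))
# line in each
for n,cc,a,b in(("top",c,(314,313),(497,292)),("scene",s,(338,265),(455,397))):
    g=cc["image"].astype(float).mean(2); a=np.array(a)*.7;b=np.array(b)*.7
    pts=[]
    d=(b-a)/np.linalg.norm(b-a);nn=np.array([-d[1],d[0]])
    for t in np.linspace(.05,.95,40):
        q=a+(b-a)*t; k=np.arange(-4,4.01,.25); xy=q+k[:,None]*nn
        v=cv2.remap(g.astype(np.float32),xy[:,:1].astype(np.float32),xy[:,1:].astype(np.float32),cv2.INTER_LINEAR).ravel()
        w=np.clip(np.percentile(v,70)-v-15,0,None)
        if w.sum()>50: pts.append(B(cc,*(q+nn*(w@k)/w.sum()),3.0)[:2])
    pts=np.array(pts); p=np.polyfit(pts[:,1],pts[:,0],1); r=pts[:,0]-np.polyval(p,pts[:,1])
    print(n,len(pts),"x=%.4f*y+%.2f"%tuple(p),"rms",r.std(),"y range",pts[:,1].min(),pts[:,1].max())
```

```text
top 40 x=-0.0377*y+550.11 rms 0.16293200474121755 y range -200.96966060456745 154.25850267040911
scene 40 x=-0.0378*y+550.94 rms 0.20520246031613515 y range -192.1386482278483 159.66498391047844
```

View pics/t1.png

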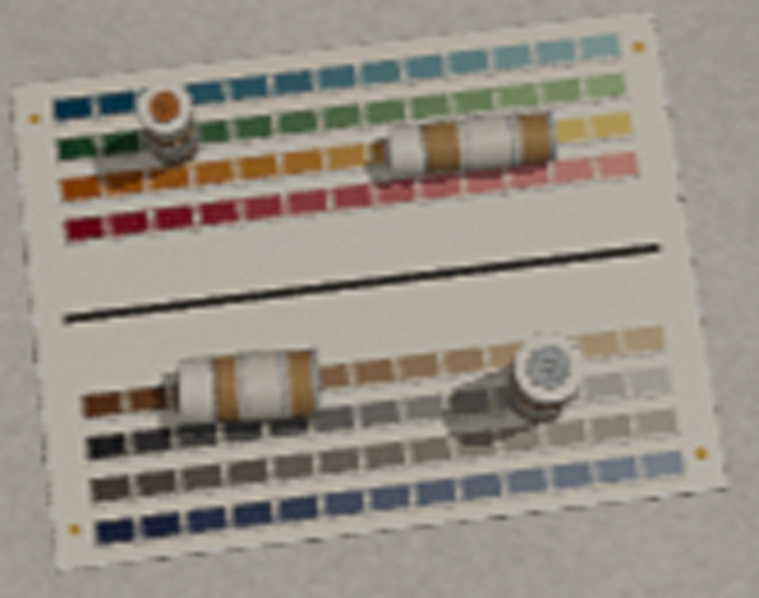

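View pics/s1.png

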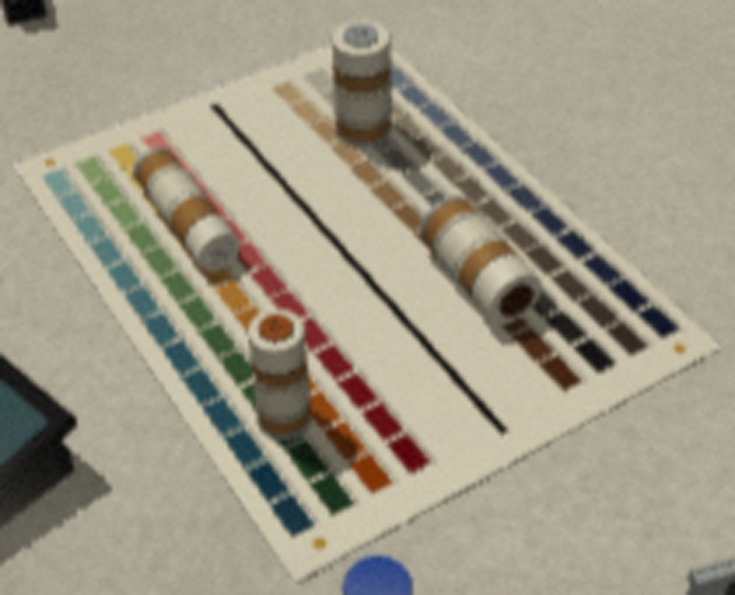

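```bash
cat >> h.py <<'E'
from scipy.optimize import differential_evolution
TUBES={"stout":(22,90,25),"slim":(17,110,20)}
def hull(c,p,R,L,z):
    x,y,a=p; ax=np.array([-np.sin(a),np.cos(a),0]);n=np.array([np.cos(a),np.sin(a),0]);k=np.array([0,0,1.])
    t=np.linspace(0,2*np.pi,48,endpoint=False); ring=R*(np.cos(t)[:,None]*n+np.sin(t)[:,None]*k)
    X=np.r_[ring+ax*L/2,ring-ax*L/2]+[x,y,z]
    return cv2.convexHull(P(c,X).astype(np.float32))[:,0]
def fit(name,p0,views=("top","scene"),w=12,wa=.1):
    R,L,z=TUBES[name]; cs=[camera(v) for v in views]; G=[]
    for c in cs:
        g=cv2.GaussianBlur(c["image"].astype(np.float32),(0,0),.8)
        G.append((cv2.Sobel(g,-1,1,0),cv2.Sobel(g,-1,0,1)))
    def cost(p):
        s=0
        for c,(gx,gy) in zip(cs,G):
            h=hull(c,p,R,L,z); e=np.roll(h,-1,0)-h; l=np.linalg.norm(e,axis=1)
            tot=0
            t=(np.arange(0,150)+.5)/150*l.sum(); cum=np.r_[0,np.cumsum(l)]; i=np.clip(np.searchsorted(cum,t)-1,0,len(l)-1)
            q=h[i]+e[i]*((t-cum[i])/l[i])[:,None]; n=np.c_[-e[i,1],e[i,0]]/l[i][:,None]
            q=q.astype(np.float32).reshape(-1,1,2)
            a=cv2.remap(gx,q,None,1)[:,0];b=cv2.remap(gy,q,None,1)[:,0]
            s+=np.sqrt(np.linalg.norm(a*n[:,:1]+b*n[:,1:],axis=1)).mean()
        return -s
    r=differential_evolution(cost,[(p0[0]-w,p0[0]+w),(p0[1]-w,p0[1]+w),(p0[2]-wa,p0[2]+wa)],seed=1,maxiter=60)
    return r.x,r.fun,cs
def line(y): return -.03775*y+550.5
def report(name,p0,**k):
    x,f,cs=fit(name,p0,**k); d=(line(x[1])-x[0])/np.hypot(1,.03775)
    print(name,np.round(x,3),"f %.2f"%f,"to line %.1f"%d,"yaw err %.3f"%(x[2]-.03775)); return x,cs
E
python3 - <<'E'
from h import *
c=camera("top")
for n,z,u in(("stout",25,(249,387)),("slim",20,(470,140))):
    p=B(c,205+u[0]/4.6,150+u[1]/4.6,z);print(p)
    x,cs=report(n,(p[0],p[1],.04),w=15)
    for v in("top","scene"): report(n,(p[0],p[1],.04),w=15,views=(v,))
    globals()[n]=x
ims=[]
for c,(a,b,d,e) in zip(cs,((180,260,225,345),(190,260,205,335))):
    k=6 if len(ims)==0 else 5.5
    im=cv2.resize(c["image"][a:b,d:e,::-1],None,fx=k,fy=k,interpolation=cv2.INTER_CUBIC)
    for n in TUBES:
        h=hull(c,globals()[n],*TUBES[n]); cv2.polylines(im,[np.int32((h-[d,a]+.5)*k)],True,(0,0,255),1)
    ims.append(im)
cv2.imwrite("pics/fit.png",cv2.resize(cv2.vconcat([cv2.resize(i,(720,300 if 0 else int(i.shape[0]*720/i.shape[1]))) for i in ims]),(450,600)) if 0 else ims[0])
E
```

```text
[482.36552779  56.95916634  25.        ]
stout [ 4.86732e+02  5.67270e+01 -2.10000e-02] f -28.29 to line 61.6 yaw err -0.058
stout [4.85339e+02 5.68220e+01 1.00000e-03] f -14.92 to line 63.0 yaw err -0.037
stout [ 4.88868e+02  7.19050e+01 -1.10000e-02] f -15.16 to line 58.9 yaw err -0.048
[ 637.11061733 -102.14661683   20.        ]
slim [ 6.38761e+02 -1.01159e+02 -1.80000e-02] f -27.12 to line -84.4 yaw err -0.056
slim [ 6.41339e+02 -1.01069e+02  3.30000e-02] f -12.72 to line -87.0 yaw err -0.005
slim [ 6.39313e+02 -8.72490e+01  3.50000e-02] f -15.06 to line -85.5 yaw err -0.003
```

View pics/fit.png

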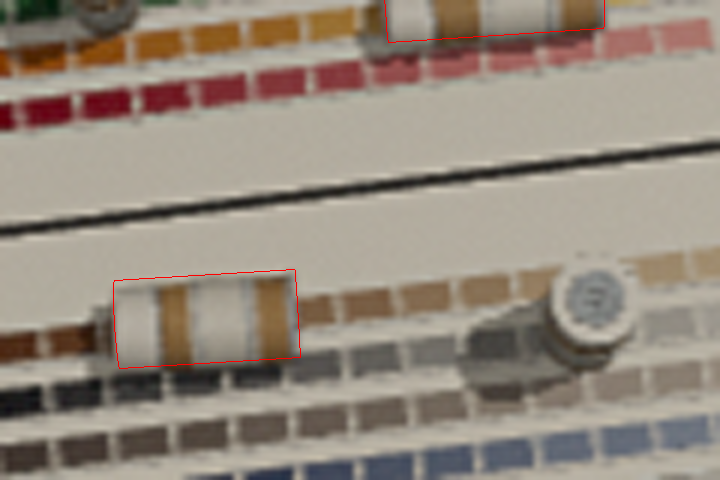

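The overlay fits the tubes to about 2 mm, with the stout tube at roughly (486, 57) and the slim tube at roughly (639, -101). Next I move above the stout tube.

Emit:
{"op": "move_arm", "data": {"dp": [[24, -44, 0], [24, -44, 0], [24, -44, 0], [24, -44, 0], [24, -44, 0], [24, -44, -10], [24, -44, -20], [23, -43, -30], [23, -43, -35], [23, -42, -35]], "rotation": [[0, 0, 0.1], [0, 0, 0.1], [0, 0, 0.1], [0, 0, 0.1], [0, 0, 0.058], [0, 0, 0], [0, 0, 0], [0, 0, 0], [0, 0, 0], [0, 0, 0]], "hand": [0.43, 0.43, 0.43, 0.43, 0.43, 0.43, 0.43, 0.43, 0.43, 0.43], "newtons": 10}}

```text
clock: 1.9
eef_pos: [480.8, 55.8, 74.7]
eef_rot: [3.142, 0.001, -3.142]
wrist_force: [0.9, -0.3, 1.3]
finger_gap: 40.2
finger_force: 0.0
```

Emit:
{"op": "move_arm", "data": {"dp": [[0, 0, -12], [0, 0, -11], [0, 0, 0], [0, 0, -1], [0, 0, -1], [0, 0, -1], [0, 0, 0]], "rotation": [[0, 0, 0], [0, 0, 0], [0, 0, 0], [0, 0, 0], [0, 0, 0], [0, 0, 0], [0, 0, 0]], "hand": [0.43, 0.43, 0.43, 0.43, 0.43, 0.43, 0.43]}}

```text
clock: 2.78
eef_pos: [480.1, 57.4, 49.5]
eef_rot: [3.142, 0.0, -3.141]
wrist_force: [-0.2, -0.6, -0.4]
finger_gap: 40.4
finger_force: 0.0
```

Emit:
{"op": "move_arm", "data": {"dp": [[0, 0, -1], [0, 0, -1], [0, 0, -0.5], [0, 0, -0.5], [0, 0, 0]], "rotation": [[0, 0, 0], [0, 0, 0], [0, 0, 0], [0, 0, 0], [0, 0, 0]], "hand": [0.43, 0.43, 0.43, 0.43, 0.43]}}

```text
clock: 3.4
eef_pos: [480.7, 57.3, 47.1]
eef_rot: [3.142, 0.002, -3.141]
wrist_force: [0.1, -1.1, 6.5]
finger_gap: 40.5
finger_force: 3.3
```

Emit:
{"op": "move_arm", "data": {"dp": [[2, 0, 0], [4, 0, 0], [4, 0, 0], [4, 0, 0], [4, 0, 0], [4, 0, 0], [2, 0, 0], [0, 0, 0]], "rotation": [[0, 0, 0], [0, 0, 0], [0, 0, 0], [0, 0, 0], [0, 0, 0], [0, 0, 0], [0, 0, 0], [0, 0, 0]], "hand": [0.43, 0.43, 0.43, 0.43, 0.43, 0.43, 0.43, 0.43]}}

```text
clock: 4.4
eef_pos: [504.7, 57.2, 47.0]
eef_rot: [-3.141, 0.001, -3.141]
wrist_force: [0.4, -2.2, 7.5]
finger_gap: 40.6
finger_force: 3.1
```

Run:
```python
from h import *
c=camera("top"); s=camera("scene")
a=cv2.resize(c["image"][180:280,215:340,::-1],None,fx=4,fy=4,interpolation=cv2.INTER_CUBIC)
b=cv2.resize(s["image"][160:300,230:380,::-1],None,fx=4,fy=4,interpolation=cv2.INTER_CUBIC)
cv2.imwrite("pics/p2.png",cv2.resize(np.hstack([cv2.resize(a,(500,400)),cv2.resize(b,(428,400))]),(800,345)))
```

```text
(no output)
```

View pics/p2.png

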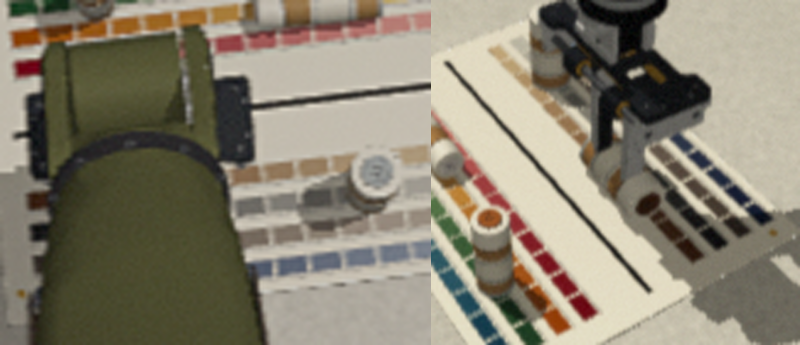

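The arm hides the tube in the top view. In the scene view the tube is under the fingertips and has rolled towards the line. I continue with more strokes.

Emit:
{"op": "move_arm", "data": {"dp": [[0, 0, 5], [-12, 0, 0], [0, 0, -4], [0, 0, -1], [3, 0, 0], [6, 0, 0], [6, 0, 0], [6, 0, 0], [3, 0, 0], [0, 0, 0]], "rotation": [[0, 0, 0], [0, 0, 0], [0, 0, 0], [0, 0, 0], [0, 0, 0], [0, 0, 0.005], [0, 0, 0.005], [0, 0, 0], [0, 0, 0], [0, 0, 0]], "hand": [0.43, 0.43, 0.43, 0.43, 0.43, 0.43, 0.43, 0.43, 0.43, 0.43]}}

```text
clock: 5.75
eef_pos: [516.9, 57.2, 46.9]
eef_rot: [-3.141, 0.002, -3.132]
wrist_force: [-0.1, -1.5, 7.7]
finger_gap: 40.8
finger_force: 4.1
```

Emit:
{"op": "move_arm", "data": {"dp": [[0, 0, 5], [-12, 0, 0], [0, 0, -4], [0, 0, -1], [3, 0, 0], [6, 0, 0], [6, 0, 0], [6, 0, 0], [3, 0, 0], [0, 0, 0]], "rotation": [[0, 0, 0], [0, 0, 0], [0, 0, 0], [0, 0, 0], [0, 0, 0], [0, 0, 0.005], [0, 0, 0.005], [0, 0, 0], [0, 0, 0], [0, 0, 0]], "hand": [0.43, 0.43, 0.43, 0.43, 0.43, 0.43, 0.43, 0.43, 0.43, 0.43]}}

```text
clock: 7.0
eef_pos: [528.9, 57.3, 46.9]
eef_rot: [-3.141, 0.002, -3.122]
wrist_force: [1.0, -1.8, 8.5]
finger_gap: 40.2
finger_force: 4.2
```

Run:
```python
from h import *
s=camera("scene")
x,cs=report("stout",(522,60,.02),views=("scene",),w=8)
c=cs[0];im=cv2.resize(c["image"][160:300,230:380,::-1],None,fx=4,fy=4,interpolation=cv2.INTER_CUBIC)
cv2.polylines(im,[np.int32((hull(c,x,*TUBES["stout"])-[230,160]+.5)*4)],True,(0,0,255),1)
cv2.imwrite("pics/p3.png",im)
```

```text
stout [5.18588e+02 5.24500e+01 1.08000e-01] f -14.59 to line 29.9 yaw err 0.070
```

View pics/p3.png

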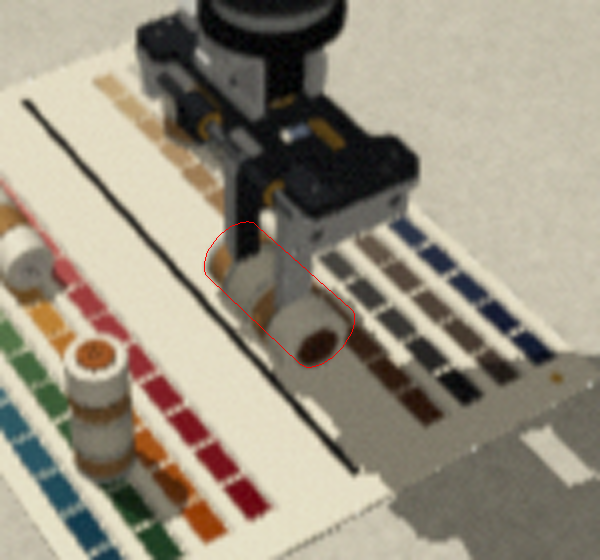

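The scene view shows the stout tube under the fingers, roughly parallel to the line at about (270,310) in the crop. I do two more strokes and stop short of the line.

Emit:
{"op": "move_arm", "data": {"dp": [[0, 0, 5], [-12, 0, 0], [0, 0, -4], [0, 0, -1], [3, 0, 0], [6, 0, 0], [6, 0, 0], [6, 0, 0], [3, 0, 0], [0, 0, 0]], "rotation": [[0, 0, 0], [0, 0, 0], [0, 0, 0], [0, 0, 0], [0, 0, 0], [0, 0, 0], [0, 0, 0], [0, 0, 0], [0, 0, 0], [0, 0, 0]], "hand": [0.43, 0.43, 0.43, 0.43, 0.43, 0.43, 0.43, 0.43, 0.43, 0.43]}}

```text
clock: 8.35
eef_pos: [540.9, 57.3, 47.0]
eef_rot: [-3.141, 0.002, -3.121]
wrist_force: [-0.6, 0.1, 8.2]
finger_gap: 40.2
finger_force: 4.2
```

Emit:
{"op": "move_arm", "data": {"dp": [[0, 0, 5], [-11, 0, 0], [0, 0, -4], [0, 0, -1], [3, 0, 0], [6, 0, 0], [6, 0, 0], [3, 0, 0], [0, 0, 0], [0, 0, 0]], "rotation": [[0, 0, 0], [0, 0, 0], [0, 0, 0], [0, 0, 0], [0, 0, 0], [0, 0, 0], [0, 0, 0], [0, 0, 0], [0, 0, 0], [0, 0, 0]], "hand": [0.43, 0.43, 0.43, 0.43, 0.43, 0.43, 0.43, 0.43, 0.43, 0.43]}}

```text
clock: 9.6
eef_pos: [547.8, 57.3, 47.1]
eef_rot: [-3.141, 0.002, -3.121]
wrist_force: [-0.5, -0.3, 8.6]
finger_gap: 40.7
finger_force: 4.2
```

Emit:
{"op": "move_arm", "data": {"dp": [[0, 0, 5], [0, 0, 30], [0, 0, 55], [0, -50, 20], [0, -60, 0], [0, -60, 0], [0, -60, 0], [0, -60, 0], [0, -60, 0], [0, 0, 0]], "rotation": [[0, 0, 0], [0, 0, 0], [0, 0, 0], [0, 0, 0], [0, 0, 0], [0, 0, 0], [0, 0, 0], [0, 0, 0], [0, 0, 0], [0, 0, 0]], "hand": [0.43, 0.43, 0.43, 0.43, 0.43, 0.43, 0.43, 0.43, 0.43, 0.43]}}

```text
clock: 10.85
eef_pos: [546.1, -296.0, 155.6]
eef_rot: [3.141, -0.001, -3.126]
wrist_force: [-0.6, 1.3, -0.2]
finger_gap: 40.6
finger_force: 0.0
```

```bash
cat > m.py <<'E'
from h import *
import sys
def meas(fn,g,crop=(150,280,205,370),k=4.6):
    out={}
    for n,p in g.items():
        out[n],_=report(n,p,w=8)
        for v in("top","scene"): report(n,p,w=8,views=(v,))
    c=camera("top");a,b,d,e=crop
    im=cv2.resize(c["image"][a:b,d:e,::-1],None,fx=k,fy=k,interpolation=cv2.INTER_CUBIC)
    for n,x in out.items(): cv2.polylines(im,[np.int32((hull(c,x,*TUBES[n])-[d,a]+.5)*k)],True,(0,0,255),1)
    cv2.imwrite(fn,im)
E
python3 -c "
from m import *
meas('pics/p4.png',{'stout':(543,57,.02),'slim':(639,-101,.03)})"
```

```text
stout [ 5.44994e+02  5.70920e+01 -4.20000e-02] f -28.61 to line 3.3 yaw err -0.080
stout [5.41407e+02 5.72440e+01 1.00000e-03] f -14.48 to line 6.9 yaw err -0.037
stout [5.35217e+02 4.98480e+01 2.50000e-02] f -15.57 to line 13.4 yaw err -0.013
slim [ 6.38840e+02 -1.01287e+02 -1.70000e-02] f -28.05 to line -84.5 yaw err -0.055
slim [ 6.41347e+02 -1.00973e+02  3.70000e-02] f -13.34 to line -87.0 yaw err -0.001
slim [ 6.3961e+02 -9.3413e+01  3.6000e-02] f -15.28 to line -85.5 yaw err -0.002
```

View pics/p4.png

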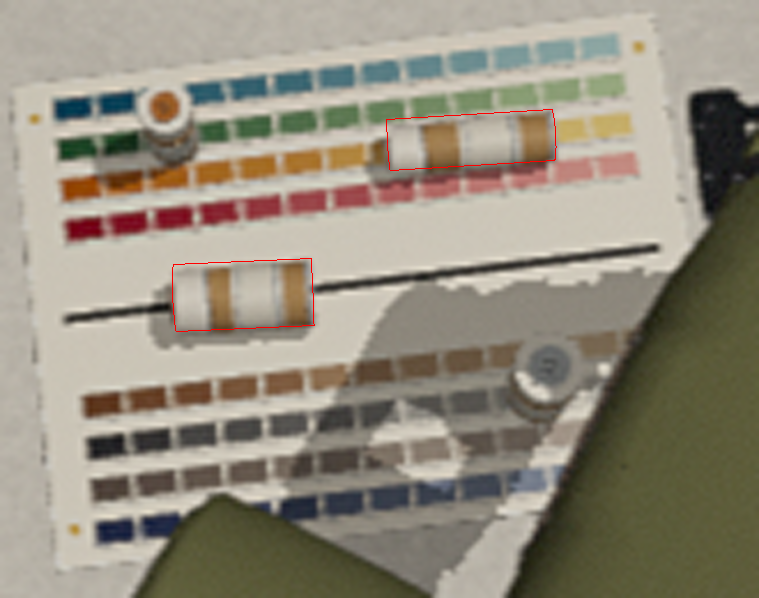

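Run:
```python
from h import *
c=camera("top");im=c["image"].astype(int)
for u in (205+190/4.6, 205+220/4.6, 205+255/4.6):
    u=int(u); print(u); print([(v,*im[v,u]) for v in range(200,230)])
v=int(150+290/4.6); print([(u,*im[v,u]) for u in range(238,276)])
```

```text
246
[(200, np.int64(184), np.int64(181), np.int64(168)), (201, np.int64(203), np.int64(198), np.int64(184)), (202, np.int64(203), np.int64(196), np.int64(182)), (203, np.int64(202), np.int64(196), np.int64(182)), (204, np.int64(202), np.int64(196), np.int64(183)), (205, np.int64(203), np.int64(196), np.int64(182)), (206, np.int64(204), np.int64(198), np.int64(183)), (207, np.int64(203), np.int64(196), np.int64(183)), (208, np.int64(174), np.int64(168), np.int64(155)), (209, np.int64(171), np.int64(165), np.int64(154)), (210, np.int64(185), np.int64(179), np.int64(167)), (211, np.int64(194), np.int64(188), np.int64(175)), (212, np.int64(198), np.int64(192), np.int64(180)), (213, np.int64(200), np.int64(194), np.int64(183)), (214, np.int64(203), np.int64(197), np.int64(184)), (215, np.int64(201), np.int64(196), np.int64(183)), (216, np.int64(197), np.int64(191), np.int64(179)), (217, np.int64(192), np.int64(186), np.int64(174)), (218, np.int64(183), np.int64(178), np.int64(164)), (219, np.int64(174), np.int64(169), np.int64(157)), (220, np.int64(163), np.int64(158), np.int64(148)), (22
[... 4840 characters left out ...]
 np.int64(194), np.int64(181)), (263, np.int64(200), np.int64(194), np.int64(180)), (264, np.int64(182), np.int64(179), np.int64(168)), (265, np.int64(191), np.int64(187), np.int64(176)), (266, np.int64(178), np.int64(159), np.int64(136)), (267, np.int64(162), np.int64(128), np.int64(83)), (268, np.int64(161), np.int64(127), np.int64(81)), (269, np.int64(161), np.int64(127), np.int64(82)), (270, np.int64(160), np.int64(126), np.int64(82)), (271, np.int64(161), np.int64(142), np.int64(116)), (272, np.int64(141), np.int64(137), np.int64(130)), (273, np.int64(110), np.int64(109), np.int64(105)), (274, np.int64(99), np.int64(96), np.int64(88)), (275, np.int64(125), np.int64(119), np.int64(110))]
```

```bash
cat > e.py <<'E'
from h import *
from scipy.optimize import least_squares
# tangent-ray fit in top view on the bare strip; p0=(x,y,yaw)
def tangent(name,p0,save=None):
    R,L,z=TUBES[name]; c=camera("top"); g=c["image"].astype(float).min(2); C=-np.array(c["R"]).T@np.array(c["t"])
    x,y,a=p0; ax0=np.array([-np.sin(a),np.cos(a),0]); up=[];lo=[]
    for s in np.linspace(-.42,.42,61)*L:
        u,v=P(c,np.array([x,y,z])+ax0*s)[0]; u=int(round(u)); 
        if u in [q[0] for q in up]: continue
        vv=np.arange(int(v)-17,int(v)+17); col=g[vv,u]
        bg=np.median(g[int(v)-17:int(v)-12,u]); i0=17
        j=i0
        hw=int(round(R*c["fx"]/1500/1.0))
        k=[q for q in range(i0-hw-5,i0-2) if col[q]>bg-22>=col[q+1]]
        if k:
            q=k[0]; inside=min(col[q+1:q+3]); m=(bg+inside)/2
            up.append((u,vv[q]+np.clip((col[q]-m)/max(col[q]-col[q+1],1),0,1)))
        w=np.arange(i0+hw-3,i0+hw+5); q=w[np.argmin(col[w])]; aa,bb,cc=col[q-1:q+2]
        lo.append((u,vv[q]+.5*(aa-cc)/max(aa-2*bb+cc,1e-6)+.3))
    def res(p,E,sg=None):
        A=np.array([p[0],y,z]); ax=np.array([-np.sin(p[1]),np.cos(p[1]),0]); r=[]
        for u,v in E:
            d=B(c,u,v,0)-C; n=np.cross(d,ax); r.append(abs((A-C)@n)/np.linalg.norm(n)-R)
        return np.array(r)
    for nm,E in(("up",up),("lo",lo),("both",up+lo)):
        r=least_squares(res,[x,a],args=(E,),loss="soft_l1")
        print(name,nm,len(E),"x %.1f yaw %.3f rms %.2f"%(*r.x,res(r.x,E).std()),"to line %.1f yawerr %.3f"%(line(y)-r.x[0],r.x[1]-.03775))
E
python3 -c "
from e import *
tangent('stout',(543,57,-.02))"
```

```text
stout up 23 x 542.7 yaw 0.003 rms 0.69 to line 5.6 yawerr -0.035
stout lo 30 x 544.1 yaw 0.014 rms 1.47 to line 4.2 yawerr -0.024
stout both 53 x 543.3 yaw -0.003 rms 1.23 to line 5.0 yawerr -0.041
```

The stout tube is about 5 mm short of the line, with a yaw error of about -0.04 rad. I'll mend that last. Now for the slim tube.

Emit:
{"op": "move_arm", "data": {"dp": [[25, 40, 0], [25, 50, 0], [25, 50, -10], [24, 55, -30], [0, 0, -40], [0, 0, -34], [0, 0, 0], [0, 0, -1], [0, 0, -1], [0, 0, 0]], "rotation": [[0, 0, 0.018], [0, 0, 0], [0, 0, 0], [0, 0, 0], [0, 0, 0], [0, 0, 0], [0, 0, 0], [0, 0, 0], [0, 0, 0], [0, 0, 0]], "hand": [0.5, 0.5, 0.5, 0.5, 0.5, 0.5, 0.5, 0.5, 0.5, 0.5]}}

```text
clock: 12.65
eef_pos: [644.8, -101.6, 43.5]
eef_rot: [-3.141, 0.001, -3.103]
wrist_force: [0.3, 0.0, -0.5]
finger_gap: 47.2
finger_force: 0.0
```

Emit:
{"op": "move_arm", "data": {"dp": [[0, 0, -4], [0, 0, -1.5], [0, 0, -1], [0, 0, -1], [0, 0, 0]], "rotation": [[0, 0, 0], [0, 0, 0], [0, 0, 0], [0, 0, 0], [0, 0, 0]], "hand": [0.5, 0.5, 0.5, 0.5, 0.5]}}

```text
clock: 13.28
eef_pos: [645.6, -101.5, 36.6]
eef_rot: [-3.141, 0.003, -3.103]
wrist_force: [0.2, 0.9, 11.0]
finger_gap: 47.1
finger_force: 5.3
```

Emit:
{"op": "move_arm", "data": {"dp": [[-3, 0, 0], [-6, -0.3, 0], [-6, -0.3, 0], [-6, -0.3, 0], [-3, 0, 0], [0, 0, 0]], "rotation": [[0, 0, 0], [0, 0, 0], [0, 0, 0], [0, 0, 0], [0, 0, 0], [0, 0, 0]], "hand": [0.5, 0.5, 0.5, 0.5, 0.5, 0.5]}}

```text
clock: 14.02
eef_pos: [621.6, -102.0, 36.9]
eef_rot: [-3.141, 0.003, -3.103]
wrist_force: [-0.0, 3.6, 12.8]
finger_gap: 46.6
finger_force: 6.6
```

Emit:
{"op": "move_arm", "data": {"dp": [[0, 0, 5], [12, 0.4, 0], [0, 0, -4], [0, 0, -1], [-3, 0, 0], [-6, -0.3, 0], [-6, -0.3, 0], [-6, -0.3, 0], [-3, 0, 0], [0, 0, 0]], "rotation": [[0, 0, 0], [0, 0, 0], [0, 0, 0], [0, 0, 0], [0, 0, 0], [0, 0, 0], [0, 0, 0], [0, 0, 0], [0, 0, 0], [0, 0, 0]], "hand": [0.5, 0.5, 0.5, 0.5, 0.5, 0.5, 0.5, 0.5, 0.5, 0.5]}}

```text
clock: 15.28
eef_pos: [609.3, -102.6, 36.8]
eef_rot: [-3.141, 0.003, -3.103]
wrist_force: [-0.3, 4.0, 16.2]
finger_gap: 46.7
finger_force: 8.1
```

Emit:
{"op": "move_arm", "data": {"dp": [[0, 0, 5], [12, 0.4, 0], [0, 0, -4], [0, 0, -1], [-3, 0, 0], [-6, -0.3, 0], [-6, -0.3, 0], [-6, -0.3, 0], [-3, 0, 0], [0, 0, 0]], "rotation": [[0, 0, 0], [0, 0, 0], [0, 0, 0], [0, 0, 0], [0, 0, 0], [0, 0, 0], [0, 0, 0], [0, 0, 0], [0, 0, 0], [0, 0, 0]], "hand": [0.5, 0.5, 0.5, 0.5, 0.5, 0.5, 0.5, 0.5, 0.5, 0.5]}}

```text
clock: 16.52
eef_pos: [597.2, -103.1, 36.8]
eef_rot: [-3.141, 0.004, -3.103]
wrist_force: [-0.9, 3.3, 18.5]
finger_gap: 46.9
finger_force: 9.0
```

Run:
```python
from h import *
x,cs=report("slim",(603,-102,.035),views=("scene",),w=8)
c=cs[0];im=cv2.resize(c["image"][140:280,175:325,::-1],None,fx=4,fy=4,interpolation=cv2.INTER_CUBIC)
cv2.polylines(im,[np.int32((hull(c,(603,-102,.036),*TUBES["slim"])-[175,140]+.5)*4)],True,(0,0,255),1)
cv2.imwrite("pics/p5.png",im)
```

```text
slim [ 6.10671e+02 -9.61590e+01  4.60000e-02] f -13.45 to line -56.5 yaw err 0.008
```

View pics/p5.png

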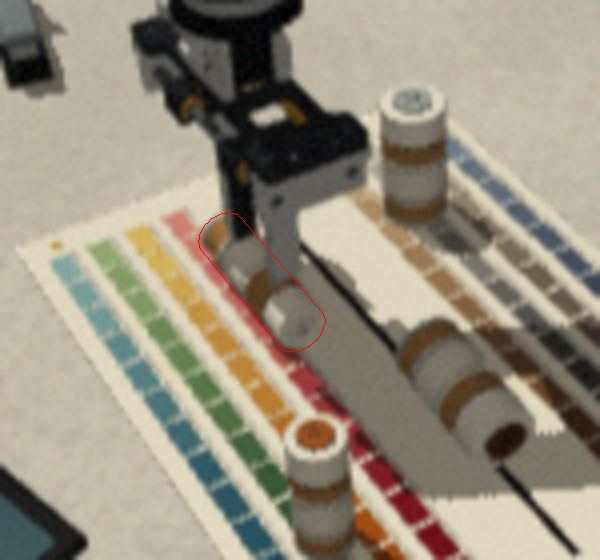

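The predicted outline matches the slim tube, at about (260,280) in the crop. It is rolling straight, so I continue and ease the pressure a little.

Emit:
{"op": "move_arm", "data": {"dp": [[0, 0, 5], [12, 0.4, 0], [0, 0, -3.5], [0, 0, -0.8], [-3, 0, 0], [-6, -0.3, 0], [-6, -0.3, 0], [-6, -0.3, 0], [-3, 0, 0], [0, 0, 0]], "rotation": [[0, 0, 0], [0, 0, 0], [0, 0, 0], [0, 0, 0], [0, 0, 0], [0, 0, 0], [0, 0, 0], [0, 0, 0], [0, 0, 0], [0, 0, 0]], "hand": [0.5, 0.5, 0.5, 0.5, 0.5, 0.5, 0.5, 0.5, 0.5, 0.5]}}

```text
clock: 17.82
eef_pos: [584.7, -103.6, 36.9]
eef_rot: [-3.142, 0.002, -3.103]
wrist_force: [-1.0, 4.7, 14.3]
finger_gap: 47.0
finger_force: 7.2
```

Emit:
{"op": "move_arm", "data": {"dp": [[0, 0, 5], [12, 0.4, 0], [0, 0, -4], [0, 0, -1], [-3, 0, 0], [-6, -0.3, 0], [-6, -0.3, 0], [-6, -0.3, 0], [-3, 0, 0], [0, 0, 0]], "rotation": [[0, 0, 0], [0, 0, 0], [0, 0, 0], [0, 0, 0], [0, 0, 0], [0, 0, 0], [0, 0, 0], [0, 0, 0], [0, 0, 0], [0, 0, 0]], "hand": [0.5, 0.5, 0.5, 0.5, 0.5, 0.5, 0.5, 0.5, 0.5, 0.5]}}

```text
clock: 19.08
eef_pos: [573.4, -104.1, 36.9]
eef_rot: [-3.142, 0.003, -3.103]
wrist_force: [-1.2, 4.4, 14.2]
finger_gap: 46.8
finger_force: 7.6
```

Emit:
{"op": "move_arm", "data": {"dp": [[0, 0, 5], [12, 0.4, 0], [0, 0, -4], [0, 0, -1], [-3, 0, 0], [-6, -0.3, 0], [-6, -0.3, 0], [-6, -0.3, 0], [-3, 0, 0], [0, 0, 0]], "rotation": [[0, 0, 0], [0, 0, 0], [0, 0, 0], [0, 0, 0], [0, 0, 0], [0, 0, 0], [0, 0, 0], [0, 0, 0], [0, 0, 0], [0, 0, 0]], "hand": [0.5, 0.5, 0.5, 0.5, 0.5, 0.5, 0.5, 0.5, 0.5, 0.5]}}

```text
clock: 20.32
eef_pos: [561.4, -104.5, 36.9]
eef_rot: [-3.142, 0.003, -3.103]
wrist_force: [-1.0, 3.6, 15.2]
finger_gap: 46.9
finger_force: 7.7
```

Emit:
{"op": "move_arm", "data": {"dp": [[0, 0, 5], [11, 0.4, 0], [0, 0, -4], [0, 0, -1], [-3, 0, 0], [-6, -0.3, 0], [-5, -0.3, 0], [-3, 0, 0], [-1, 0, 0], [0, 0, 0]], "rotation": [[0, 0, 0], [0, 0, 0], [0, 0, 0], [0, 0, 0], [0, 0, 0], [0, 0, 0], [0, 0, 0], [0, 0, 0], [0, 0, 0], [0, 0, 0]], "hand": [0.5, 0.5, 0.5, 0.5, 0.5, 0.5, 0.5, 0.5, 0.5, 0.5]}}

```text
clock: 21.58
eef_pos: [554.6, -104.9, 36.9]
eef_rot: [-3.141, 0.003, -3.103]
wrist_force: [-0.0, 3.5, 15.2]
finger_gap: 47.2
finger_force: 7.9
```

Emit:
{"op": "move_arm", "data": {"dp": [[0, 0, 5], [0, 0, 30], [0, 0, 50], [0, -50, 25], [0, -60, 0], [0, -60, 0], [0, -60, 0], [0, -30, 0], [0, 0, 0]], "rotation": [[0, 0, 0], [0, 0, 0], [0, 0, 0], [0, 0, 0], [0, 0, 0], [0, 0, 0], [0, 0, 0], [0, 0, 0], [0, 0, 0]], "hand": [0.43, 0.43, 0.43, 0.43, 0.43, 0.43, 0.43, 0.43, 0.43]}}

```text
clock: 22.7
eef_pos: [552.6, -366.7, 144.3]
eef_rot: [3.141, -0.001, -3.106]
wrist_force: [1.3, 1.3, 0.8]
finger_gap: 40.3
finger_force: 0.0
```

Run:
```python
from e import *
tangent('stout',(543,57,0)); tangent('slim',(556,-104,.036))
for v in("top","scene"):
    report('slim',(556,-104,.036),w=8,views=(v,)); report('stout',(543,57,0),w=8,views=(v,))
```

```text
stout up 23 x 542.8 yaw 0.002 rms 0.67 to line 5.6 yawerr -0.036
stout lo 31 x 544.1 yaw 0.014 rms 1.39 to line 4.3 yawerr -0.024
stout both 54 x 543.3 yaw -0.003 rms 1.17 to line 5.0 yawerr -0.041
slim up 12 x 552.0 yaw 0.026 rms 0.59 to line 2.4 yawerr -0.012
slim lo 49 x 554.1 yaw 0.043 rms 1.66 to line 0.3 yawerr 0.006
slim both 61 x 553.5 yaw 0.033 rms 1.55 to line 0.9 yawerr -0.005
slim [ 5.52714e+02 -1.03677e+02  4.20000e-02] f -14.63 to line 1.7 yaw err 0.004
stout [ 5.41458e+02  5.73060e+01 -2.00000e-03] f -14.53 to line 6.9 yaw err -0.040
slim [ 5.58482e+02 -9.61510e+01  1.30000e-02] f -16.16 to line -4.3 yaw err -0.024
stout [ 5.46228e+02  5.55800e+01 -6.00000e-02] f -16.34 to line 2.2 yaw err -0.098
```

Run:
```python
from e import *
hyp={"stout":(543.5,57,0.0),"slim":(555.5,-104,.035)}
pan=[]
for v in("top","scene"):
    c=camera(v)
    for n,p in hyp.items():
        R,L,z=TUBES[n]; u0,v0=P(c,np.array([p[0],p[1],z]))[0]; d,a=int(u0)-28,int(v0)-21
        im=cv2.resize(c["image"][a:a+43,d:d+57,::-1],None,fx=7,fy=7,interpolation=cv2.INTER_CUBIC)
        h=hull(c,p,R,L,z); cv2.polylines(im,[np.int32(((h-[d,a]+.5)*7))],True,(0,0,255),1)
        pan.append(im)
        # long edges profile, outward positive, px
        e=np.roll(h,-1,0)-h; l=np.linalg.norm(e,axis=1)
        for i in np.argsort(l)[-2:]:
            nn=np.array([e[i,1],-e[i,0]])/l[i]; mid=h.mean(0)
            if (h[i]-mid)@nn<0: nn=-nn
            mmpx=np.linalg.norm(P(c,[p[0]+1,p[1],z])-P(c,[p[0],p[1],z])@np.eye(2),axis=1)
            for lab,(f0,f1) in {"A":(.1,.5),"B":(.5,.9)}.items():
                k=np.arange(-3,3.01,.5); t=np.linspace(f0,f1,15); q=(h[i]+t[:,None]*e[i])[:,None]+k[None,:,None]*nn
                val=cv2.remap(c["image"].astype(np.float32).mean(2),q.astype(np.float32),None,1)
                m=(h[i]+(f0+f1)/2*e[i]); w=B(c,*m,z)
                print(v,n,lab,"edge at x=%.0f y=%.0f"%(w[0],w[1]),"px/mm %.2f"%mmpx[0],np.median(val,0).astype(int).tolist())
cv2.imwrite("pics/q.png",np.vstack([np.hstack(pan[:2]),np.hstack(pan[2:])]))
```

```text
top stout A edge at x=566 y=75 px/mm 0.32 [159, 155, 151, 146, 148, 157, 171, 192, 196, 196, 195, 194, 194]
top stout B edge at x=566 y=39 px/mm 0.32 [174, 170, 165, 161, 156, 155, 176, 194, 196, 196, 195, 195, 195]
top stout A edge at x=521 y=39 px/mm 0.32 [156, 152, 147, 138, 125, 111, 107, 116, 126, 133, 138, 158, 183]
top stout B edge at x=521 y=75 px/mm 0.32 [146, 144, 135, 125, 116, 108, 111, 118, 130, 135, 140, 159, 189]
top slim A edge at x=539 y=-126 px/mm 0.32 [173, 167, 162, 150, 132, 119, 108, 111, 116, 131, 134, 135, 134]
top slim B edge at x=537 y=-82 px/mm 0.32 [135, 128, 122, 118, 111, 102, 99, 107, 120, 134, 150, 178, 199]
top slim A edge at x=572 y=-82 px/mm 0.32 [142, 134, 127, 133, 136, 166, 186, 197, 198, 197, 196, 196, 195]
top slim B edge at x=574 y=-126 px/mm 0.32 [175, 172, 166, 160, 159, 172, 189, 197, 197, 197, 196, 196, 196]
scene stout A edge at x=519 y=31 px/mm 0.39 [163, 160, 150, 148, 148, 148, 158, 175, 188, 191, 184, 168, 142]
scene stout B edge at x=519 y=67 px/mm 0.39 [158, 150, 145, 139, 144, 150, 166, 183, 192, 194, 191, 180, 154]
scene stout A edge at x=568 y=83 px/mm 0.39 [137, 123, 120, 109, 107, 98, 95, 100, 110, 132, 157, 180, 194]
scene stout B edge at x=568 y=47 px/mm 0.39 [139, 129, 122, 112, 104, 99, 96, 103, 117, 142, 168, 188, 195]
scene slim A edge at x=537 y=-134 px/mm 0.36 [180, 177, 175, 171, 158, 147, 131, 117, 109, 105, 106, 107, 106]
scene slim B edge at x=536 y=-90 px/mm 0.36 [146, 135, 143, 122, 106, 109, 106, 100, 103, 106, 108, 108, 107]
scene slim A edge at x=573 y=-73 px/mm 0.36 [123, 113, 93, 80, 82, 87, 101, 120, 147, 175, 190, 194, 196]
scene slim B edge at x=575 y=-117 px/mm 0.36 [139, 134, 125, 114, 104, 102, 111, 132, 156, 179, 192, 196, 197]
```

View pics/q.png

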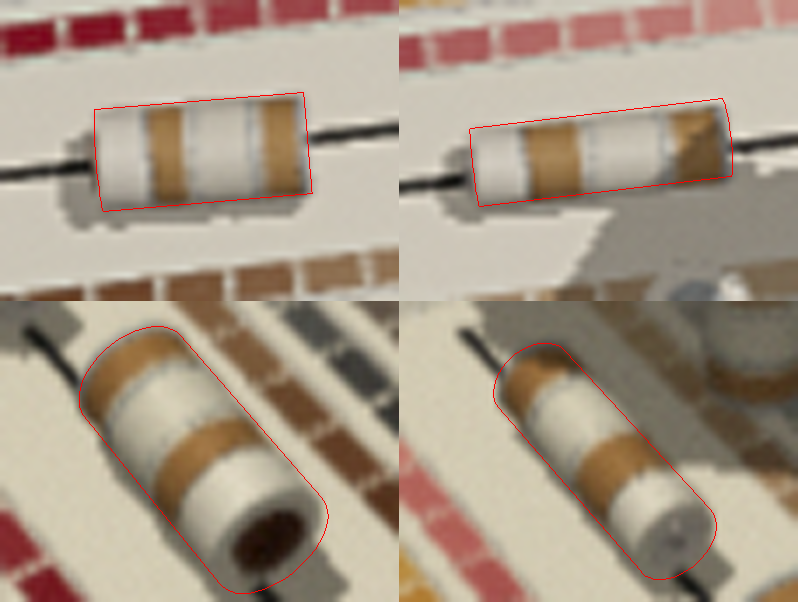

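The panels show the slim tube within about 1 mm of the line with its yaw matching. The stout tube is about 5 mm short and turned by about -0.038 rad. I return to it with wider fingers so I can turn it while it rolls.

Emit:
{"op": "move_arm", "data": {"dp": [[0, 50, 20], [-3, 60, 0], [-3, 60, 0], [-3, 60, 0], [-3, 60, 0], [0, 60, 0], [0, 50, -20], [0, 24, -40], [0, 0, -45], [0, 0, 0]], "rotation": [[0, 0, -0.036], [0, 0, 0], [0, 0, 0], [0, 0, 0], [0, 0, 0], [0, 0, 0], [0, 0, 0], [0, 0, 0], [0, 0, 0], [0, 0, 0]], "hand": [0.74, 0.74, 0.74, 0.74, 0.74, 0.74, 0.74, 0.74, 0.74, 0.74]}}

```text
clock: 24.35
eef_pos: [539.7, 59.4, 58.5]
eef_rot: [-3.141, -0.005, -3.139]
wrist_force: [0.2, 0.2, 1.1]
finger_gap: 69.7
finger_force: 0.0
```

Emit:
{"op": "move_arm", "data": {"dp": [[0, -2, -5], [0, 0, -4], [0, 0, -2], [0, 0, -1], [0, 0, -1], [0, 0, 0]], "rotation": [[0, 0, 0], [0, 0, 0], [0, 0, 0], [0, 0, 0], [0, 0, 0], [0, 0, 0]], "hand": [0.74, 0.74, 0.74, 0.74, 0.74, 0.74]}}

```text
clock: 25.1
eef_pos: [541.4, 57.0, 47.7]
eef_rot: [3.142, -0.0, -3.139]
wrist_force: [0.5, -0.3, 0.5]
finger_gap: 69.4
finger_force: 0.0
```

Emit:
{"op": "move_arm", "data": {"dp": [[0, 0, -1], [0, 0, -1], [0, 0, 0], [2, 0, 0], [2, 0, 0], [2, 0, 0], [2, 0, 0], [2, 0, 0], [0, 0, 0]], "rotation": [[0, 0, 0], [0, 0, 0], [0, 0, 0], [0, 0, 0.01], [0, 0, 0.01], [0, 0, 0.01], [0, 0, 0.01], [0, 0, 0], [0, 0, 0]], "hand": [0.74, 0.74, 0.74, 0.74, 0.74, 0.74, 0.74, 0.74, 0.74]}}

```text
clock: 26.22
eef_pos: [552.6, 57.1, 47.0]
eef_rot: [3.141, 0.003, -3.1]
wrist_force: [-0.4, 0.3, 10.7]
finger_gap: 69.7
finger_force: 5.3
```

Emit:
{"op": "move_arm", "data": {"dp": [[0, 0, 5], [0, 0, 30], [0, 0, 55], [0, -50, 20], [0, -60, 0], [0, -60, 0], [0, -60, 0], [0, -60, 0], [0, -60, 0], [0, 0, 0]], "rotation": [[0, 0, 0], [0, 0, 0], [0, 0, 0], [0, 0, 0], [0, 0, 0], [0, 0, 0], [0, 0, 0], [0, 0, 0], [0, 0, 0], [0, 0, 0]], "hand": [0.74, 0.74, 0.74, 0.74, 0.74, 0.74, 0.74, 0.74, 0.74, 0.74]}}

```text
clock: 27.48
eef_pos: [550.4, -296.4, 155.0]
eef_rot: [3.141, -0.001, -3.104]
wrist_force: [1.3, 1.0, -0.8]
finger_gap: 69.9
finger_force: 0.0
```

```bash
cat > prof.py <<'E'
from e import *
# least-squares pose from long-edge profile levels in the top view, per half
def prof(n,p):
    R,L,z=TUBES[n]; c=camera("top"); h=hull(c,p,R,L,z); e=np.roll(h,-1,0)-h; l=np.linalg.norm(e,axis=1)
    for i in np.argsort(l)[-2:]:
        nn=np.array([e[i,1],-e[i,0]])/l[i]
        if (h[i]-h.mean(0))@nn<0: nn=-nn
        for f0,f1 in((.05,.35),(.35,.65),(.65,.95)):
            k=np.arange(-3,3.01,.5); t=np.linspace(f0,f1,15); q=(h[i]+t[:,None]*e[i])[:,None]+k[None,:,None]*nn
            val=cv2.remap(c["image"].astype(np.float32).mean(2),q.astype(np.float32),None,1); w=B(c,*(h[i]+(f0+f1)/2*e[i]),z)
            print(n,"edge x=%.0f y=%.0f"%(w[0],w[1]),np.median(val,0).astype(int).tolist())
E
python3 - <<'E'
from prof import *
tangent('stout',(548.3,57,.03)); tangent('slim',(554.4,-104,.036))
prof('stout',(548.3,57,.0378)); prof('slim',(554.4,-104,.0378))
E
```

```text
stout up 8 x 546.6 yaw 0.038 rms 0.47 to line 1.8 yawerr 0.000
stout lo 52 x 548.6 yaw 0.035 rms 1.40 to line -0.3 yawerr -0.003
stout both 60 x 548.4 yaw 0.024 rms 1.37 to line -0.0 yawerr -0.013
slim up 14 x 552.4 yaw 0.031 rms 0.40 to line 2.0 yawerr -0.007
slim lo 48 x 555.3 yaw 0.026 rms 1.38 to line -0.9 yawerr -0.011
slim both 62 x 554.8 yaw 0.020 rms 1.38 to line -0.4 yawerr -0.018
stout edge x=527 y=29 [113, 107, 101, 94, 89, 89, 102, 121, 130, 137, 152, 178, 195]
stout edge x=526 y=56 [157, 150, 143, 132, 120, 110, 111, 120, 130, 137, 160, 187, 197]
stout edge x=525 y=83 [159, 153, 142, 130, 116, 106, 113, 124, 132, 136, 155, 181, 196]
stout edge x=570 y=85 [184, 182, 175, 168, 159, 153, 163, 182, 193, 195, 194, 194, 193]
stout edge x=571 y=58 [175, 171, 168, 165, 157, 154, 162, 179, 194, 195, 195, 194, 194]
stout edge x=572 y=31 [130, 128, 124, 120, 115, 127, 165, 184, 195, 195, 195, 194, 194]
slim edge x=538 y=-137 [94, 90, 86, 82, 78, 79, 84, 103, 122, 133, 134, 134, 133]
slim edge x=537 y=-104 [122, 121, 118, 116, 111, 108, 109, 116, 126, 134, 134, 133, 133]
slim edge x=536 y=-71 [98, 91, 87, 83, 83, 84, 106, 121, 132, 134, 134, 133, 133]
slim edge x=571 y=-71 [143, 146, 136, 125, 118, 136, 168, 187, 196, 197, 196, 195, 194]
slim edge x=572 y=-104 [176, 173, 170, 164, 159, 161, 175, 190, 196, 196, 196, 195, 194]
slim edge x=573 y=-137 [133, 129, 125, 120, 132, 159, 178, 195, 197, 196, 196, 195, 195]
```

```bash
python3 -c "
from cell import manip
print(manip.sign_off())"
```

```text
the job is handed in; nothing more can be done
None
```

Both tubes were rolled onto the black line by their tops and left lying still along it, each centred to about 1 mm by the top camera, and the job is handed in at about 28 s on the clock.

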